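# Clear the capper's catch tray and present the sample cartridge over the test panel

## Robot

A 6-joint arm with a two-finger parallel gripper is mounted at the origin on the work surface. World frame = base frame: x ahead of the robot, y to its left, z up, the work surface at z = 0. Lengths are in m, angles in rad, forces in N, time in s.
With the tool pointing down it reaches from about 0.3 to 0.875 m from the base axis. Payload 6.4 kg.
Tool frame: the origin (TCP) lies at the very end of the fingers, on their centre line; the grasp point (between the pads) lies 19 mm behind it (grasp_offset is the distance from the TCP to the grasp point, in m); z points along the fingers, y is the direction in which the jaws open and shut (so a half turn about z gives the same grasp; the last joint's range is limited). The gripper opens to 85 mm and grips with 20 to 120 N. Pads are 22 mm wide; open, the fingers measure 114 mm over their backs; the gripper's body (76 mm by 85 mm) begins 54 mm behind the grasp point. The pads swing forward as they close: fully open they stand 13 mm farther back than shut.
Start: joints at [-1.329, 0.181, 1.607, -0, 1.354, -0.206], TCP at [0.249, -0.518, 0.231] pointing down, gripper open.
Joint ranges: [-2.99, 2.99], [-0.89, 2.07], [0.3, 2.58], [-1.14, 4.28], [0, 2.63], [-3.12, 3.12]. Speed limits (rad/s): [2.57, 2.57, 3.01, 3.14, 3.14, 3.14].

## Interface

Orientations are given as a unit quaternion [w, x, y, z].
In Python, from bench import move_pose, line_to, move_j, ungrasp, grab, wait, inverse_kinematics, get_state, capture, PlanningError, close_job, grasp_offset gives the robot as it stands. The module is installed in compiled form; this text tells all that it offers. Calls block until the motion is done:
- move_pose(position, orientation): joint-space move of the TCP to a pose.
- line_to(position, rot=None, vel=0.15): straight line of the TCP; rot=None keeps the orientation; vel is the mean speed in m/s.
- move_j(angles): joint-space move.
- ungrasp() and grab(effort=None): open the fingers fully, or close them until they stop; effort is the grip in N (None keeps the last).
- wait(seconds).
- inverse_kinematics(position, orientation): joint angles nearest the present ones, or None.
- get_state(): the state.
- capture(name): name is "scene" or "top" or "wrist"; returns a dict with "color" (384x512x3 uint8, blue, green, red), "K" (3x3 intrinsics, pixels), "eye" and "orientation" of the camera in the world; the wrist camera has in their place "mount" (4x4, takes a point from camera to tool coordinates, whose origin is the TCP and whose axes are the flange's). Camera axes: x right, y down, z forward; pixel columns grow to the right and rows downward; lengths in m; the calibration is good to about 2 mm. A picture is of the moment at which its call begins: read the wrist's pose just before it. There is no depth.
A pose or a line that the arm cannot do raises PlanningError and nothing moves.
- close_job(): hands the job in, once; it reports no verdict.
The state is a dict: "clock": time; "q": joint angles; "qd": joint speeds; "effort": joint torques, N m; "eef_pos": TCP position; "eef_rot": TCP orientation; "ft_force": force on the tool from outside, world axes, zero at the start; "moment": the same for the moment, N m; "width": finger opening in m.
Only numpy, scipy, OpenCV 4.12 (cv2) and the standard library are available. Lean on these libraries where they do the work, as an engineer would, in place of code of your own. Each camera call takes 0.05 s, during which the arm holds its last target. There are 200 camera calls.

## Task

Take both finished twin-barrel cartridges out of the capping machine's catch tray and set them down inside the empty grey tote; lower them in, do not drop them. Then draw the bead-test sample, the cartridge with the mixing nozzle that stands highest of the three in the rack, up out of its socket and hold it over the aluminium test panel as if about to lay a bead: nozzle pointing down, leaning about 45 degrees, its tip roughly 8 cm above the panel. Finish while still holding it there in the gripper, raised and still, touching nothing else, and leave everything else where it stands.

Things in the scene. Friction and masses are not known exactly. Their poses are not given: they have to be found in the camera images.
- part_a: finished white plastic twin-barrel cartridge, 48 mm wide, 24 mm thick (flat-sided in the middle); rear flange 62 x 24 x 5 mm; grey 17 mm cap in front; 111 mm long in all, about 0.1 kg. Lies flat in the catch tray. Origin: underside, middle of length and width; x along its length, y across the 48 mm width, z up; top at z = 24 mm
- part_b: the second one, the same as part_a: finished white plastic twin-barrel cartridge, 48 mm wide, 24 mm thick (flat-sided in the middle); rear flange 62 x 24 x 5 mm; grey 17 mm cap in front; 111 mm long in all, about 0.1 kg. Lies flat in the catch tray. Origin: underside, middle of length and width; x along its length, y across the 48 mm width, z up; top at z = 24 mm
- sample: the bead-test sample: white plastic twin-barrel cartridge, 48 mm wide, 24 mm thick (flat-sided in the middle); rear flange 62 x 24 x 5 mm; clear mixing nozzle in front; 0.11 kg. Stands nozzle down in a rack socket, tallest of three, flange 71 mm above the rack. Origin: nozzle tip; z from tip to flange, x along the 48 mm width. Nozzle 0-45 mm, barrels 45-141, flange to 146
- sample_tip (a point): tip of the sample's mixing nozzle (the sample's origin)
- sample_tail (a point): middle of the sample's rear end face, 146 mm from the tip
- rack: fixed grey plastic block 80 x 220 x 85 mm high with three upright rectangular sockets 50 x 26 mm (50 along its x), 75 mm deep, at y = -75, 0 and 75 mm from its middle. Origin: underside centre; y along the row. The sample must rise 75 mm to come free
- panel: fixed flat aluminium test panel 180 (its x) x 280 (its y) x 6 mm thick, cured sealant beads at both ends, 6 mm proud. Origin: underside centre; its top is at z = 6 mm
- tote: fixed open grey tote, outside 260 (its x) x 300 (its y) x 75 mm high, walls and floor 4 mm. Origin: underside centre
- catch_tray: fixed aluminium catch tray of the capping machine, outside 210 (its x) x 300 (its y) x 28 mm high, walls and floor 4 mm. Origin: underside centre of the tray. A chute rises from its -y wall to the machine, whose housing stands 140 mm beyond that wall and is 170 mm high, with a press head up to 360 mm
- short_a: short cartridge standing nose down in the rack, to be left there: white plastic twin-barrel cartridge, 48 mm wide, 24 mm thick (flat-sided in the middle); rear flange 62 x 24 x 5 mm; 10 mm cap, no nozzle, 111 mm in all; flange 36 mm above the rack's top. Origin at the nose end, z up to the flange, x along the 48 mm width
- short_b: the second short one: short cartridge standing nose down in the rack, to be left there: white plastic twin-barrel cartridge, 48 mm wide, 24 mm thick (flat-sided in the middle); rear flange 62 x 24 x 5 mm; 10 mm cap, no nozzle, 111 mm in all; flange 36 mm above the rack's top. Origin at the nose end, z up to the flange, x along the 48 mm width
- cap: loose grey bottle cap, 24 mm diameter, 18 mm high, standing in the catch tray near its +x wall; leave it. Origin: underside centre
- tube_a: full-size sealant cartridge standing on the table, 49 mm diameter, 285 mm high with nozzle; leave it. Origin: underside centre
- tube_b: another full-size sealant cartridge like tube_a; leave it
- jar: amber glass jar, 72 mm diameter, 75 mm high; leave it. Origin: underside centre
- knife: small bead scraper, 133 mm long along its x, wooden handle 16 mm high and steel blade, lying on the table; leave it. Origin: underside middle
Things that resemble listed ones, but are neither listed nor needed, are in the scene too. Leave any yellow look-alike of the short_a alone. What is shaped like the part_b but red is not meant.

How it is judged:
By the outcome, as a careful person would: the job done as asked, in the order asked, and still so for the second after the job is handed in, while the arm keeps its last pose, push and grip.
It also fails if it takes over 69 s, if anything falls off the work surface, if the arm or the gripper's body presses on something with over 40 N, if the wrist force passes 120 N, or if a joint passes its speed limit or range.

## Working session

There is one attempt and no reset: what is moved stays moved. The work goes in short steps, each a Python script; the robot and the scene stay as the last script left them, time stands still between calls to the robot, and variables do not carry over. Pictures are saved under pics/ and viewed, about 8 in all and at most 12, crops included, and the job is handed in when it is done.

```bash
mkdir -p pics; cat > h.py <<'E'
import numpy as np, cv2, sys
from scipy.spatial.transform import Rotation as R
from bench import *
def qR(q): return R.from_quat([q[1],q[2],q[3],q[0]])
def Rq(r): x=r.as_quat(); return [x[3],x[0],x[1],x[2]]
def cam(name):
    s=get_state(); c=capture(name)
    if 'mount' in c:
        T=np.eye(4);T[:3,:3]=qR(s['eef_rot']).as_matrix();T[:3,3]=s['eef_pos'];M=T@np.array(c['mount'])
        E,O=M[:3,3],M[:3,:3]
    else: E,O=np.array(c['eye']),(qR(c['orientation']).as_matrix() if np.size(c['orientation'])==4 else np.array(c['orientation']))
    return c['color'],np.array(c['K']),E,O
def px(K,E,O,u,v,z):
    d=O@np.linalg.inv(K)@np.array([u,v,1.]); return E+d*(z-E[2])/d[2]
def proj(K,E,O,p):
    a=K@(O.T@(np.array(p)-E)); return a[:2]/a[2]
E
python3 - <<'E'
from h import *
import pickle
print(get_state(), grasp_offset)
for n in('scene','top','wrist'):
    im,K,E,O=cam(n); pickle.dump((im,K,E,O),open(n+'.pkl','wb'))
    print(n,K.tolist(),E,O.tolist())
    cv2.imwrite(f'pics/{n}0.png',cv2.resize(im,(800,600),interpolation=cv2.INTER_CUBIC))
E
```

```text
{'clock': 0.0, 'q': array([-1.32930197e+00,  1.81583588e-01,  1.60803142e+00, -1.76821562e-05,
        1.35382012e+00, -2.06315733e-01]), 'qd': array([-0.0001979 ,  0.00107923,  0.00029489,  0.00028646,  0.00016711,
       -0.00083521]), 'effort': array([ 7.41105450e-04, -4.44866395e+01, -3.51337481e+01, -1.58321341e-04,
        9.00549145e-03,  3.06917593e-05]), 'eef_pos': array([ 0.24883274, -0.51773167,  0.23034893]), 'eef_rot': array([-9.20945299e-04,  9.75036976e-01,  2.22040640e-01, -2.48338219e-05]), 'ft_force': array([ 0.30986233,  0.22083484, -0.00606069]), 'moment': array([ 0.02974986, -0.04852059, -0.01552265]), 'width': 0.08548046295119485} 0.0187
scene [[390.968036455968, 0.0, 259.611962705524], [0.0, 390.968036455968, 194.37235642919114], [0.0, 0.0, 1.0]] [0.9108634  0.56582727 0.87112656] [[-0.8308569293656359, 0.40655401148232967, -0.3799876296311928], [0.5564609763694156, 0.6134612060498797, -0.5603717787771115], [0.005286274974263261, -0.6770370628107837, -0.7359299361199024]]
top [[465.1373373288202, 0.0, 259.57666426565635], [0.0, 465.1373373288202, 193.88985525545982], [0.0, 0.0, 1.0]] [ 0.33829154 -0.01521745  1.57100307] [[0.008696558554907415, -0.9934307889049027, 0.1141036262573823], [-0.9999538826795519, -0.009104646075022874, -0.0030558033212165076], [0.0040746022370844945, -0.11407178913137063, -0.9934641536265806]]
wrist [[292.35366284540225, 0.0, 255.19754149424529], [0.0, 292.35366284540225, 191.9648794449316], [0.0, 0.0, 1.0]] [ 0.3207301  -0.48227096  0.37337911] [[0.4330681514607537, -0.8570945482017018, -0.27899984163666636], [-0.9013596045748516, -0.4123777362452273, -0.1322704271178106], [-0.0016850611359193503, 0.3087612962989066, -0.9511380669896388]]
```

View pics/scene0.png

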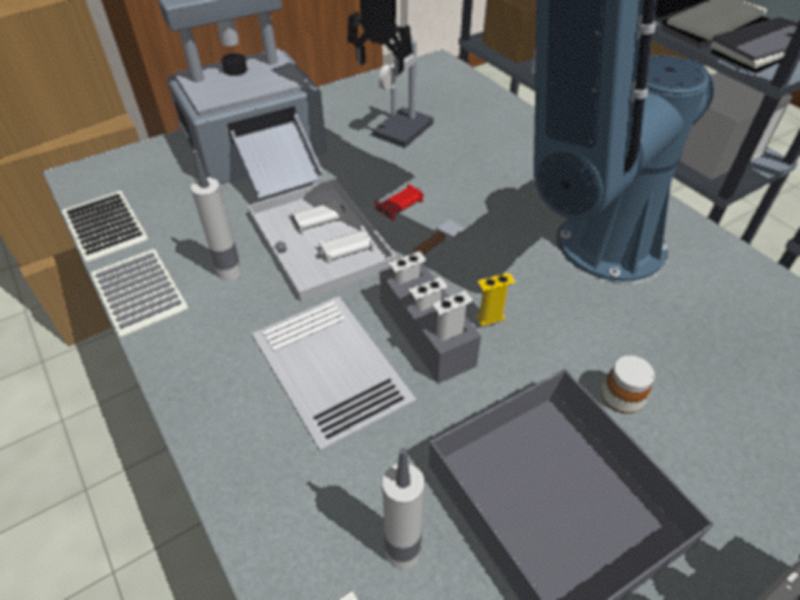

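View pics/top0.png

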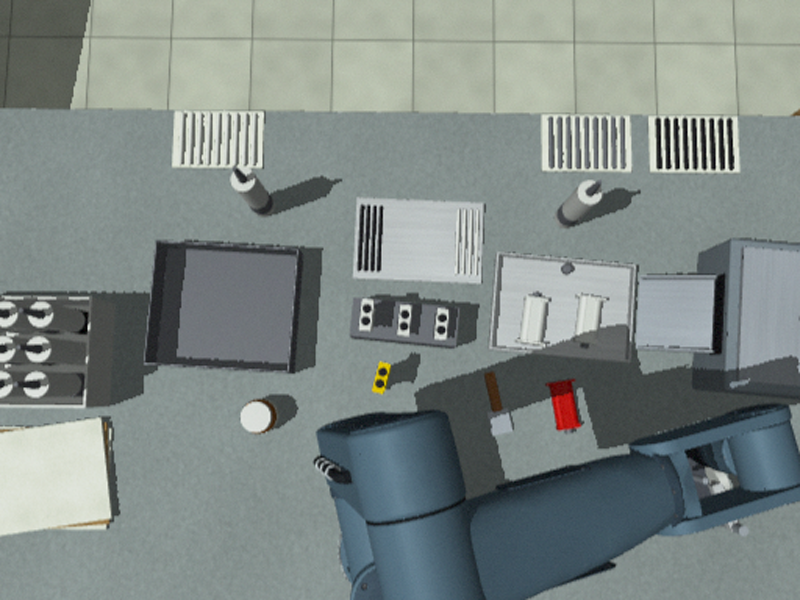

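The scene view shows two white cartridges in the tray at (316,217) and (345,245), and the rack with three cartridges at (407,268), (428,292) and (452,315). The yellow (495,298) and red (400,200) ones are decoys. The nearest rack cartridge, at (452,315), looks tallest; in the top view it is at (366,315). I'll check that in one enlarged montage.

```bash
python3 - <<'E'
import pickle,cv2,numpy as np
def crop(n,x0,y0,w,h,s):
    im=pickle.load(open(n+'.pkl','rb'))[0][y0:y0+h,x0:x0+w]
    im=cv2.resize(im,None,fx=s,fy=s,interpolation=cv2.INTER_CUBIC)
    for u in range((x0+9)//10*10,x0+w,10):
        cv2.line(im,(int((u-x0+.5)*s),0),(int((u-x0+.5)*s),6),(0,0,255),1)
        if u%20==0: cv2.putText(im,str(u),(int((u-x0+.5)*s)-10,18),0,.4,(0,0,255),1)
    for v in range((y0+9)//10*10,y0+h,10):
        cv2.line(im,(0,int((v-y0+.5)*s)),(6,int((v-y0+.5)*s)),(0,0,255),1)
        cv2.putText(im,str(v),(8,int((v-y0+.5)*s)+4),0,.4,(0,0,255),1)
    return im
a=crop('top',218,155,192,76,4) ; a=cv2.resize(a,(768,304))
b=crop('scene',235,155,75,90,3.2); c=crop('scene',155,110,100,80,3.6)
h=288
o=np.zeros((600,800,3),np.uint8); o[:304,:768]=a; o[308:308+b.shape[0],:b.shape[1]]=b; o[308:308+c.shape[0],260:260+c.shape[1]]=c
cv2.imwrite('pics/m1.png',o)
E
```

```text
(no output)
```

View pics/m1.png

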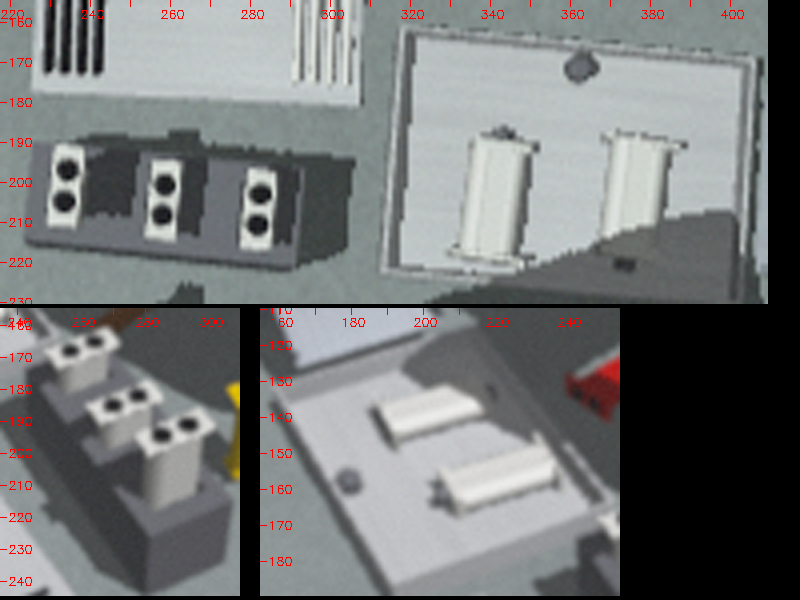

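The crop confirms that the sample is the cartridge at the +y end (top-camera pixel (233.7,201)): its flange stands clearly higher than the other two. Part 1 has its body centre at (341,204), cap toward +x. Part 2's flange is at (378.5,189.5) and its cap at (373.8,221). I'll compute world positions, then look with the wrist camera over the tray.

```bash
python3 - <<'E'
from h import *
import pickle
im,K,E,O=pickle.load(open('top.pkl','rb'))
f=lambda n,u,v,z:print(n,px(K,E,O,u,v,z).round(4))
for n,u,v,z in [('samp',233.7,201,.156),('samp+x',234.5,190,.156),('samp-x',233,211.5,.156),('short1',258.3,204.5,.121),('short2',282,206.5,.121),
 ('p1 capend',343.3,186.5,.022),('p1 flL',330,217,.028),('p1 flR',350,220,.028),('p1 bodyc',341.3,204,.028),
 ('p2 flL',368.3,188,.028),('p2 flR',388.8,191.3,.028),('p2 cap',373.8,221.5,.022),
 ('trayTL',318,161,.028),('trayTR',406,169,.028),('trayBL',312,222,.028),
 ('panTL',228.5,127,.006),('panTR',309,130.5,.006),('panBL',226,177.5,.006),('panBR',307.5,181,.006),
 ('toteTL',100,154,.075),('toteTR',193,158,.075),('toteBL',94,233,.075),('toteBR',188,237,.075),('jar',165,266,.075),('tubeb',155,113,.25)]: f(n,u,v,z)
E
```

```text
samp [0.4782 0.0593 0.156 ]
samp+x [0.5121 0.0574 0.156 ]
samp-x [0.446 0.061 0.156]
short1 [ 0.4714 -0.016   0.121 ]
short2 [ 0.4658 -0.0902  0.121 ]
p1 capend [ 0.5438 -0.3011  0.022 ]
p1 flL [ 0.4404 -0.2546  0.028 ]
p1 flR [ 0.431 -0.321  0.028]
p1 bodyc [ 0.4841 -0.2927  0.028 ]
p2 flL [ 0.5387 -0.3837  0.028 ]
p2 flR [ 0.5282 -0.4521  0.028 ]
p2 cap [ 0.4271 -0.4015  0.022 ]
trayTL [ 0.6288 -0.2158  0.028 ]
trayTR [ 0.6043 -0.5118  0.028 ]
trayBL [ 0.4232 -0.1947  0.028 ]
panTL [0.7488 0.089  0.006 ]
panTR [ 0.7392 -0.1882  0.006 ]
panBL [0.5731 0.0946 0.006 ]
panBR [ 0.5636 -0.1825  0.006 ]
toteTL [0.6364 0.5023 0.075 ]
toteTR [0.626  0.1985 0.075 ]
toteBL [0.3792 0.5092 0.075 ]
toteBR [0.3691 0.2081 0.075 ]
jar [0.2767 0.2787 0.075 ]
tubeb [0.7245 0.2875 0.25  ]
```

```bash
cat >> h.py <<'E'
def down(yaw): return Rq(R.from_euler('z',yaw)*R.from_euler('x',np.pi))
def snap(n,f):
    import pickle
    t=cam(n); pickle.dump(t,open(f+'.pkl','wb')); im=cv2.resize(t[0],(800,600),interpolation=cv2.INTER_CUBIC)
    cv2.imwrite(f'pics/{f}.png',im); return t
E
python3 - <<'E'
from h import *
for y in (-.14,-.14+np.pi,-.14-np.pi): print(y,inverse_kinematics([.48,-.35,.25],down(y)))
move_pose([.44,-.35,.25],down(-.14)); snap('wrist','w1'); s=get_state();print(s['clock'],s['q'],s['ft_force'])
E
```

```text
-0.14 [-8.29655566e-01  2.07628619e-01  1.53718325e+00 -4.44089210e-16
  1.39678078e+00  8.81140761e-01]
3.001592653589793 [-0.82965557  0.20762862  1.53718325  0.          1.39678078 -2.26045189]
-3.2815926535897932 [-0.82965557  0.20762862  1.53718325  0.          1.39678078 -2.26045189]
1.2 [-8.84604477e-01  1.37094665e-01  1.61899293e+00 -4.31416548e-04
  1.38579670e+00  8.26528926e-01] [-0.33238271 -0.15997851  0.08427934]
```

View pics/w1.png

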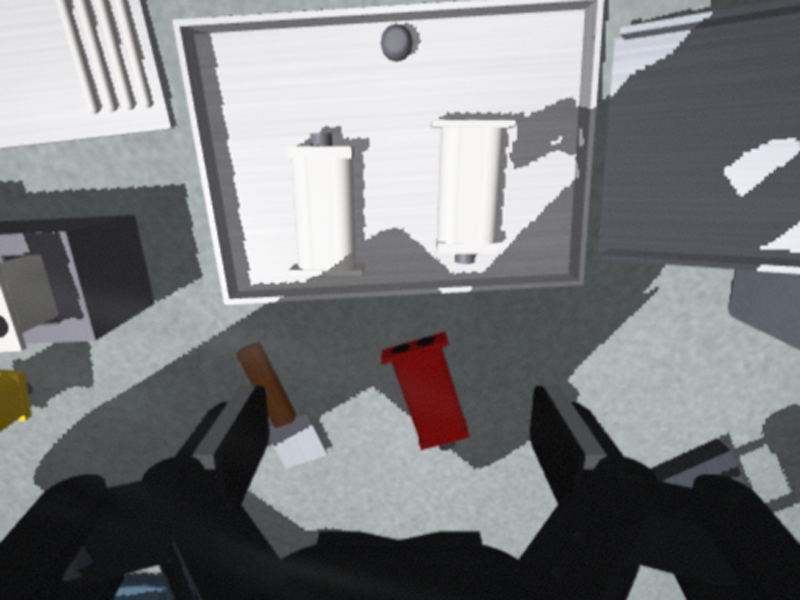

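The wrist view shows part 1's body centred at about (325,211) with flange (290–362,269) and cap (321,137). Part 2's flange is at (433–516,123), its body centre at (472,186) and its cap at (465,258).

```bash
python3 - <<'E'
from h import *
import pickle
im,K,E,O=pickle.load(open('w1.pkl','rb'))
for n,u,v,z in [('p1 c',325,211,.028),('p1 cap',321,140,.022),('p1 fl',326,268,.028),('p1fL',290,268,.022),('p1fR',362,268,.022),
 ('p1 L',295,200,.016),('p1 R',353,200,.016),
 ('p2 c',472,186,.028),('p2 fl',474.5,123,.028),('p2 fL',433,122,.028),('p2 fR',516,123,.028),('p2 cap',465,256,.02)]:
    print(n,px(K,E,O,u*.64-.18,v*.64-.18,z).round(4))
E
```

```text
p1 c [ 0.4825 -0.2958  0.028 ]
p1 cap [ 0.5352 -0.3019  0.022 ]
p1 fl [ 0.4369 -0.2879  0.028 ]
p1fL [ 0.4397 -0.257   0.022 ]
p1fR [ 0.4314 -0.3165  0.022 ]
p1 L [ 0.4933 -0.2713  0.016 ]
p1 R [ 0.4868 -0.3178  0.016 ]
p2 c [ 0.4855 -0.4125  0.028 ]
p2 fl [ 0.5308 -0.4184  0.028 ]
p2 fL [ 0.5358 -0.3879  0.028 ]
p2 fR [ 0.5265 -0.449   0.028 ]
p2 cap [ 0.4292 -0.4028  0.02  ]
```

```bash
cat >> h.py <<'E'
def st(t=''):
    s=get_state(); print(t,round(s['clock'],2),s['eef_pos'].round(4),'F',s['ft_force'].round(1),'w',round(s['width'],4))
E
python3 - <<'E'
from h import *
p,y=(.483,-.2945),-.135
move_pose([*p,.15],down(y)); line_to([*p,.04],vel=.2); line_to([*p,.007],vel=.08); st('down')
grab(40); st('grab')
line_to([*p,.08],vel=.12); st('up'); snap('wrist','w2')
E
```

```text
down 3.02 [ 0.4827 -0.2942  0.0064] F [0.1 0.3 0.7] w 0.0852
grab 3.47 [ 0.4834 -0.2949  0.0077] F [-0.6  0.4  4.5] w 0.0465
up 4.22 [ 0.4825 -0.294   0.0793] F [-0.9  0.  -1.2] w 0.0462
```

View pics/w2.png

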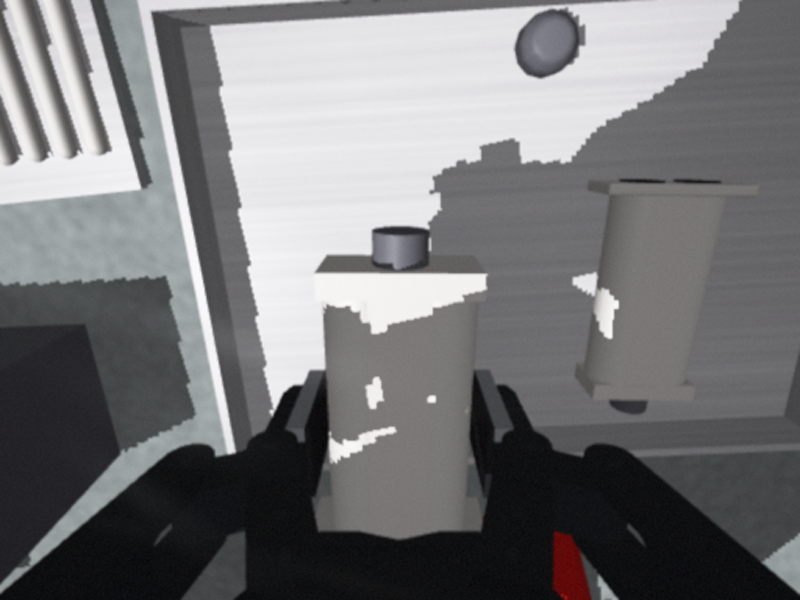

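Part 1 is held squarely: it sits between the pads at (400,420) with its cap forward at (400,245). I'll carry it to the tote.

```bash
cat >> h.py <<'E'
def place(p,y):
    q=get_state()['eef_pos']
    line_to([q[0],q[1],.30],vel=.3)
    move_pose([*p,.30],down(y)); line_to([*p,.06],vel=.25); line_to([*p,.014],vel=.08); st('low')
    for z in np.arange(.012,.0055,-.001):
        line_to([*p,z],vel=.02)
        if get_state()['ft_force'][2]>1.5: break
    st('set'); ungrasp(); st('open'); line_to([*p,.15],vel=.2)
E
python3 - <<'E'
from h import *
place((.50,.41),-.03)
p,y=(.4855,-.4115),-.155
q=get_state()['eef_pos']; line_to([*q[:2],.28],vel=.3)
move_pose([*p,.28],down(y)); line_to([*p,.04],vel=.25); line_to([*p,.008],vel=.08); st('down')
grab(40); st('grab')
line_to([*p,.08],vel=.12); st('up')
place((.50,.295),-.03)
s=snap('wrist','w3')
E
```

```text
low 9.49 [0.5001 0.41   0.0138] F [ 1.5  0.3 -0.5] w 0.0467
set 10.99 [0.5    0.41   0.0078] F [-2.8 -1.7  5.1] w 0.0466
open 11.47 [0.5    0.41   0.0069] F [0.2 0.1 0.3] w 0.0853
down 17.46 [ 0.4852 -0.4111  0.0073] F [-0.7 -0.  -0.5] w 0.0859
grab 17.91 [ 0.486  -0.4121  0.0089] F [0.  1.4 4. ] w 0.0463
up 18.66 [ 0.4851 -0.411   0.0793] F [-0.3  1.4 -1.2] w 0.0463
low 23.88 [0.5    0.295  0.0138] F [-0.   0.2 -1. ] w 0.0464
set 25.12 [0.5    0.295  0.0089] F [-3.1 -2.1  7.3] w 0.0463
open 25.6 [0.5    0.295  0.0079] F [ 0.2 -1.   1.3] w 0.0856
```

View pics/w3.png

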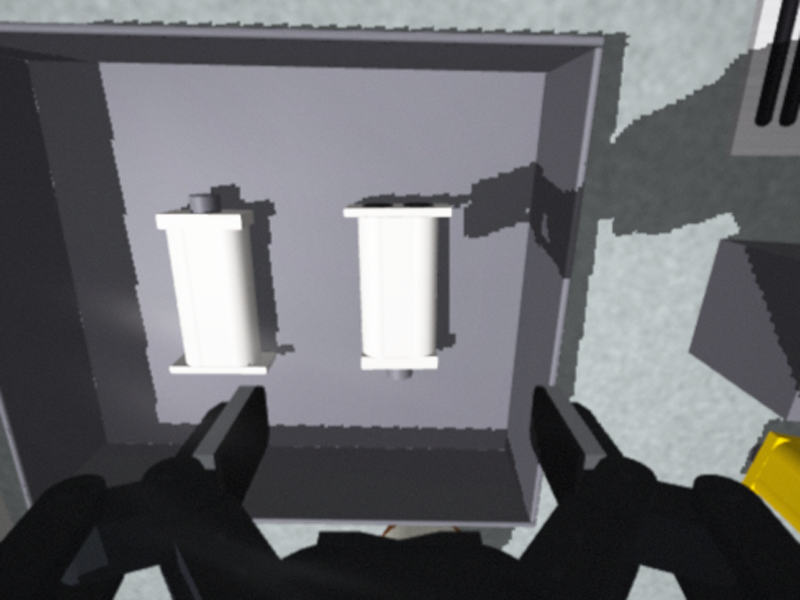

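Both parts lie flat and well clear in the tote, at (215,290) and (398,285). Now a close look above the sample, plus a check that the final pose can be reached.

```bash
python3 - <<'E'
from h import *
q=get_state()['eef_pos']; line_to([*q[:2],.28],vel=.3)
move_pose([.43,.06,.28],down(-.08)); st()
snap('wrist','w4')
for yaw in(-.08,.0,):
  print(inverse_kinematics([.587,-.047,.155],Rq(R.from_euler('z',yaw)*R.from_euler('y',-np.pi/4)*R.from_euler('x',np.pi))))
  print(inverse_kinematics([.587,-.047,.30],Rq(R.from_euler('z',yaw)*R.from_euler('y',-np.pi/4)*R.from_euler('x',np.pi))))
E
```

```text
28.06 [0.4301 0.0605 0.2795] F [ 0.3 -0.1  0.1] w 0.0853
[-0.40997534 -0.0532973   2.24939738  0.90019951  0.29678292  0.45485819]
[-0.40997534 -0.31570753  2.12462543  0.40847262  0.61482724  0.99334968]
[-0.45833456 -0.05033108  2.24661455  0.99757636  0.38157809  0.27206279]
[-0.45833456 -0.31228133  2.12216587  0.52768189  0.67044803  0.80675456]
```

View pics/w4.png

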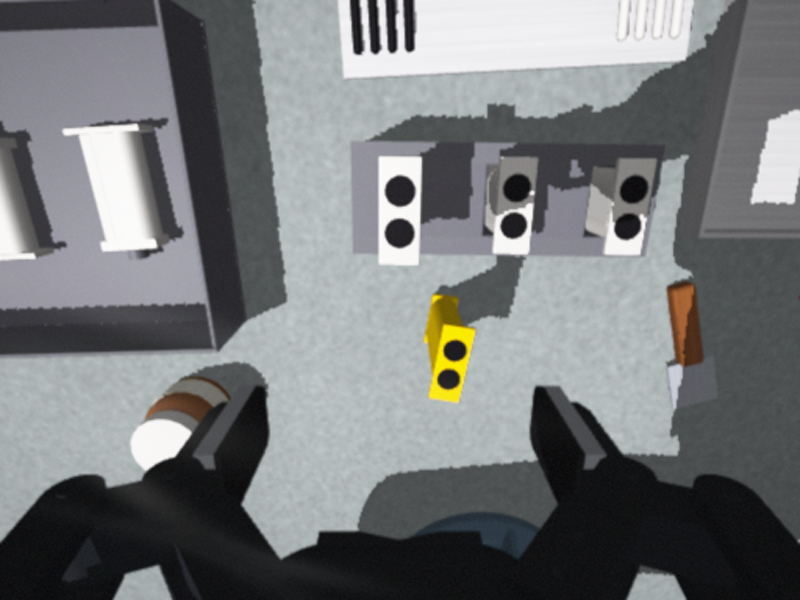

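The sample's flange is centred at (399.5,210), with corners (378,155), (421,157), (378,264) and (420,265).

```bash
python3 - <<'E'
from h import *
import pickle
im,K,E,O=pickle.load(open('w4.pkl','rb'))
P={n:px(K,E,O,u*.64-.18,v*.64-.18,z) for n,u,v,z in [('c',399.5,210,.156),('top',399.5,156,.156),('bot',399,264.5,.156),('s1',513,206,.121),('s2',629.5,207,.121)]}
for k in P: print(k,P[k].round(4))
d=P['top']-P['bot']; yaw=np.arctan2(d[1],d[0]); print(yaw)
r=P['s1']-P['s2']; print(np.arctan2(-r[0],r[1]))
E
```

```text
c [0.4776 0.058  0.156 ]
top [0.5072 0.0556 0.156 ]
bot [0.4455 0.0608 0.156 ]
s1 [ 0.4701 -0.0154  0.121 ]
s2 [ 0.4634 -0.0909  0.121 ]
-0.08438090422348278
-0.08818795734963383
```

```bash
python3 - <<'E'
from h import *
p,y=(.4772,.0585),-.086
move_pose([*p,.20],down(y)); line_to([*p,.15],vel=.2); line_to([*p,.108],vel=.08); st('down')
grab(70); st('grab')
z0=get_state()['eef_pos'][2]
line_to([*p,.14],vel=.06); st('up1'); line_to([*p,.30],vel=.15); st('up2')
Rt=R.from_euler('z',y)*R.from_euler('y',-np.pi/4)*R.from_euler('x',np.pi)
d=z0-.010; ax=Rt.as_matrix()[:,2]; t=np.array([.656,-.047,.086])-d*ax; print(d,t)
line_to(t+[0,0,.12],rot=Rq(Rt),vel=.12); st('over'); line_to(t,vel=.1); wait(.3); st('end')
snap('scene','s5'); snap('wrist','w5')
a=cv2.imread('pics/s5.png')[150:500,150:650]; b=cv2.resize(cv2.imread('pics/w5.png'),(400,300))
o=np.zeros((600,800,3),np.uint8);o[:350,:500]=a; o[300:,400:]=b; cv2.imwrite('pics/m5.png',o)
E
```

```text
down 29.64 [0.4775 0.0585 0.1083] F [-0.3  0.  -0.2] w 0.0854
grab 30.23 [0.4774 0.0581 0.1083] F [-0.7 -2.9  2.6] w 0.0226
up1 30.92 [0.4771 0.0589 0.1402] F [-0.3  0.1 -1.5] w 0.0229
up2 32.13 [0.4766 0.0586 0.2988] F [-0.5 -0.8 -1.6] w 0.0227
0.09831197211114748 [ 0.58673985 -0.0410289   0.15551706]
over 33.53 [ 0.5868 -0.041   0.2757] F [ 0.1  0.2 -0.5] w 0.0226
end 35.18 [ 0.5869 -0.0411  0.1559] F [-1.1  0.9 -0.9] w 0.0227
```

View pics/s5.png

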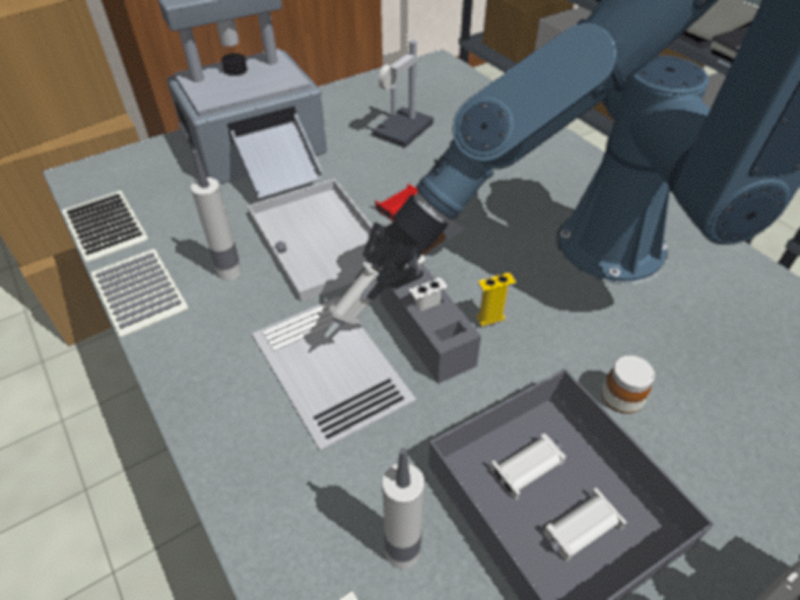

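View pics/w5.png

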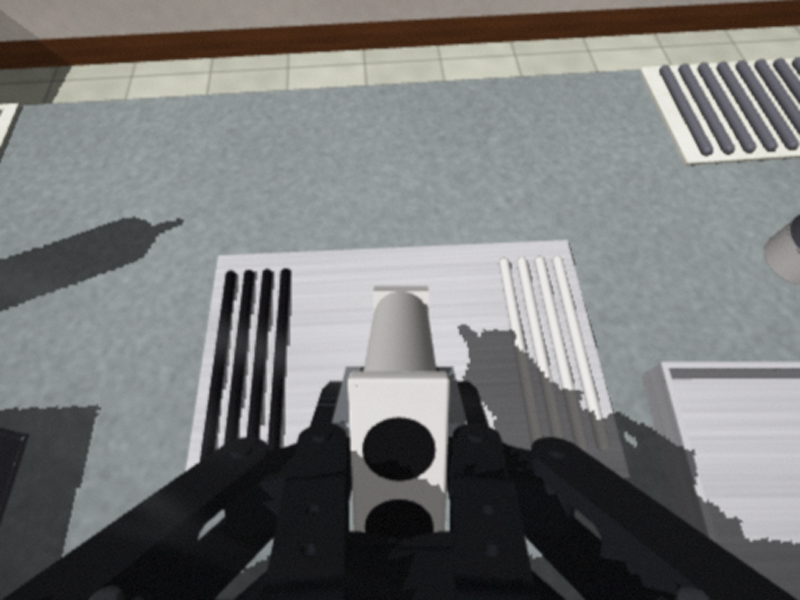

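```bash
python3 - <<'E'
from h import *
import pickle
s=get_state(); ax=qR(s['eef_rot']).as_matrix()[:,2]; tip=s['eef_pos']+.0983*ax; tail=tip-.146*ax
print('tip',tip.round(4),'tail',tail.round(4),'lean',np.degrees(np.arccos(-ax[2])),'qd',abs(s['qd']).max())
im,K,E,O=pickle.load(open('s5.pkl','rb'))
c=im[185:235,190:260]; c=cv2.resize(c,None,fx=10,fy=10,interpolation=cv2.INTER_CUBIC)
for p in(tip,tip-.045*ax,[*tip[:2],.006]):
    u,v=proj(K,E,O,p); print(u/.64,v/.64); cv2.drawMarker(c,(int((u-190+.5)*10),int((v-185+.5)*10)),(0,0,255),0,20,1)
cv2.imwrite('pics/m6.png',c)
E
```

```text
tip [ 0.6561 -0.047   0.0863] tail [ 0.5532 -0.0381  0.1895] lean 45.0215846370393 qd 0.002732311452714991
325.51915908194024 334.82056858264605
341.5369763565786 315.3118593923582
329.6736468705081 363.9421522608128
```

View pics/m6.png

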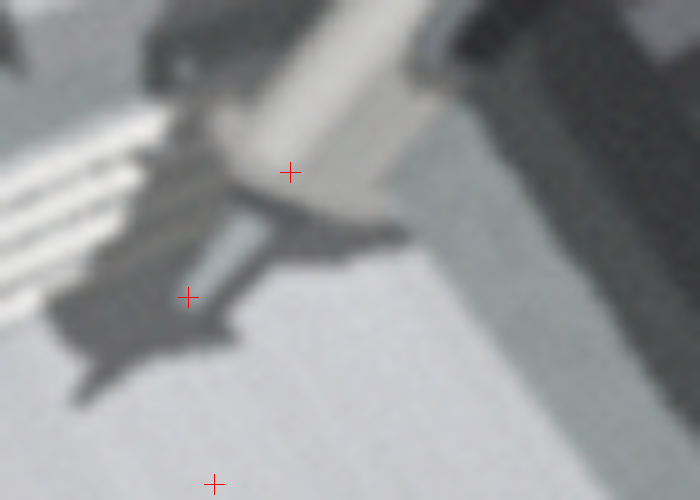

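The predicted tip falls exactly on the visible end of the clear nozzle. In the scene view the tote holds both parts, the tray holds only the cap, and the sample is clear of everything. I'm handing the job in.

```bash
python3 -c "
from h import *
st(); close_job()"
```

```text
35.28 [ 0.5868 -0.041   0.1558] F [ 0.1 -0.  -1.1] w 0.0228
the job is handed in; nothing more can be done
```

Both finished cartridges are in the grey tote, and the gripper is holding the sample over the test panel. I handed the job in at 35.3 s of the 69 s allowed.

- **Cartridges:** I lowered each one until it touched the tote floor before opening the fingers; contact was about 5 to 7 N. The pictures show both lying flat and apart in the tote, and only the loose cap left in the tray.
- **Sample:** It came straight up out of the rack's +y socket without catching, and the grip width stayed at 22.7 mm. By calculation the tip is about 8.0 cm above the panel's middle, leaning 45.0°. In the last scene picture the end of the nozzle is where that calculation puts it.
- **At hand-in:** The arm was still, and the wrist force showed only the sample's weight, about 1.1 N.

No check failed. The gripper hides one of the short cartridges in the last scene picture, so I didn't see it at the end. By my calculation the gripper's body clears both of them by about 9 cm.

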